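# Screw the lens head onto the inspection camera

## Task

Take the lens head with the orange band out of the wooden holder and screw it onto the upright inspection camera until its shoulder is fully home, flush on the rim, then let go. So as not to cross-thread it, set it upright in the camera's mouth and, under light pressure, turn it backward (counter-clockwise from above) until you feel it drop a step, then forward (clockwise). Never press or wrench it hard against the thread, and leave the spare lens head and the other loose things where they are.

Things in the scene. Friction and masses are not known exactly. Their poses are not given: they have to be found in the camera images.
- lens_center (a point): The lens head to fit: a black knurled barrel with an orange band, 50 mm diameter, 48 mm tall, about 0.2 kg; a steel nose 35 mm wide and 18 mm long (end chamfered) under the shoulder, with 4 lugs out to 44 mm diameter, 10.4 mm below the shoulder. It stands upright, nose down. Point: the barrel's centre, 24 mm above the shoulder; z is its axis, up.
- lens_shoulder (a point): Centre of the orange lens head's shoulder (the flat underside of the 50 mm barrel, from which the nose projects); z is its axis, up. It starts 30 mm above the bench and 8 mm above the holder's top.
- camera_rim (a point): Centre of the camera's mouth at the height of its rim (outer diameter 53 mm, 110 mm above the bench; opening 46 mm, narrowing to 37 mm for the nose). The shoulder must end flush on this rim. z is up. In the mouth sits a four-start thread with blunt starts; where the starts lie cannot be seen and differs each time.
- camera: Upright camera, fixed; grey foot 110 mm wide, tube 60 mm. Thread (gives 1 degree per 0.14 Nm): lugs on the lands, the shoulder is about 9 mm above the rim (12 on a wall top); clockwise jams there. Back at most a quarter turn, it can be let down to 3 mm; 9 degrees on is a blunt wall. Then clockwise it sinks 4 mm in 67 degrees, is flush about 60 on, stops hard within 15 more. Press with 3 to 8 N.
- holder_mid (a point): Centre of the top of the wooden holder, a fixed block 76 x 186 x 22 mm. It has two wells, 52 mm wide and 10 mm deep, 55 mm either side of the centre along its y axis; one holds the orange lens head, the other the spare.
- spare_center (a point): Spare lens head with a blue band, otherwise the same as the orange one, in the other well of the holder. Point: the centre of its barrel. To be left alone.
- bowl: Small steel bowl, 84 mm wide and 48 mm high, loose; origin under its centre. To be left alone.
- giftbox: White box, 70 x 70 x 60 mm, loose; origin under its centre. To be left alone.
- hammer: Hammer about 220 mm long lying on the bench along its x axis. To be left alone.
- driver: Screwdriver with a red handle, 170 mm long, lying along its x axis. To be left alone.
- flux: Small jar, 44 mm wide and 85 mm high, loose; origin under its centre. To be left alone.
- brush: Brush about 180 mm long lying along its x axis, loose. To be left alone.
- bangle: Brass bangle, 66 mm wide and 8 mm high, loose; origin under its centre. To be left alone.
Mind the look-alikes: they are no part of the job. Leave any green look-alike of the part that bears lens_center alone.

How it is judged:
By the outcome, as a careful person would: the job done as asked, in the order asked, and still so for the second after the job is handed in, with the robot touching nothing.
It also fails if it takes over 64 s, if anything falls off the work surface, if the arm or the gripper's body presses on something with over 40 N, if the wrist force passes 120 N, or if a joint passes its speed limit or range.

## Robot

A 7-joint arm with a two-finger parallel gripper is mounted at the origin on the work surface. World frame = base frame: x ahead of the robot, y to its left, z up, the work surface at z = 0. Lengths are in m, angles in rad, forces in N, time in s.
With the tool pointing down it reaches from about 0.4 to 0.85 m from the base axis. Payload 6.9 kg.
Tool frame: the origin (TCP) lies on the centre line of the jaws, within the pads' length; the fingertips stand 25 mm ahead of it and the grasp point (between the pads) lies 6 mm ahead of it; z points along the fingers, y is the direction in which the jaws open and shut (so a half turn about z gives the same grasp; the last joint's range is limited). The gripper opens to 85 mm and grips with 20 to 120 N. Pads are 22 mm wide; open, the fingers measure 114 mm over their backs; the gripper's body (76 mm by 85 mm) begins 54 mm behind the grasp point. The pads swing forward as they close: fully open they stand 13 mm farther back than shut.
Start: joints at [1.389, 0.507, -0.238, 1.5, 0.126, 1.149, -0.155], TCP at [0.177, -0.599, 0.256] pointing down, gripper open.
Joint ranges: [-3.08, 3.08], [-0.24, 2.05], [-1.43, 1.35], [0, 2.5], [-1.52, 4.66], [0.17, 1.96], [-2.89, 2.89]. Speed limits (rad/s): [2.39, 2.39, 3.14, 3.14, 3.14, 3.14, 3.14].

## Interface

Orientations are given as a rotation vector (axis times angle).
In Python, from workcell import env, get_image gives the robot as it stands.
- The arm moves only by the tool send_rows, never from a script. Its argument "plan" is text: rows parted by semicolons, each of 7 numbers parted by spaces: the shift along the world's x, y, z in m, then the turn, a rotation vector about the world's x, y, z in degrees, then the opening, from -1 (shut) to 1 (fully open), so that 0 is half open. A call has 1 to 5 rows; each row is the pose to reach, as a shift and turn from the pose commanded when the call began; what a row does not reach only later rows make up. A row lasts 1/12 s, in which the tool goes at most 41.7 mm and 7.16 degrees, less where a joint would pass 70% of its speed; a pose out of reach is approached as far as the arm can. A call with a gripper value outside its range is refused whole. The fingers move at their own pace and stop on an object; "force" is the grip in N (left out, the last holds). Time passes only in rows, so rows that repeat a pose let the fingers close. It gives the time, the measured TCP pose, the force and the opening at its end, in the units of the state.
- env.read_state(): the state, without advancing time (a new reading comes with each control period).
- get_image(name): name is "side" or "top"; returns a dict with "pixels" (400x640x3 uint8, red, green, blue), "fx", "fy", "cx", "cy" (pixels), "rvec" (rotation vector, rad) and "tvec" (3), from world to camera coordinates, as OpenCV has them. Camera axes: x right, y down, z forward; pixel columns grow to the right and rows downward; lengths in m; the calibration is good to about 2 mm. A picture is of the moment at which its call begins. There is no depth.
- env.finish_job(): hands the job in, once; it reports no verdict.
The state is a dict: "t": time; "joints": joint angles; "qd": joint speeds; "joint_torque": joint torques, N m; "position": TCP position; "ee_rot": TCP orientation; "force": force on the tool from outside, world axes, zero at the start; "moment": the same for the moment, N m; "opening": finger opening in m.
Only numpy, scipy, OpenCV 4.12 (cv2) and the standard library are available. Lean on these libraries where they do the work, as an engineer would, in place of code of your own. Each camera call takes 0.05 s, during which the arm holds its last target. There are 200 camera calls.

## Working session

There is one attempt and no reset: what is moved stays moved. The work goes in short steps, Python scripts to look and compute and a tool call to move; the robot and the scene stay as the last step left them, time stands still between calls to the robot, and variables do not carry over. Pictures are saved under pics/ and viewed, on a budget of 10 in all, crops included, one or two more only if the job needs it, and the job is handed in when it is done.

Besides the shell and the picture viewer there is one more tool, called after "Request:" as name(argument=value, ...) on one line, values as JSON. send_rows: Moves the arm, as the interface text tells. Its arguments: {"type":"object","properties":{"plan":{"type":"string"},"force":{"type":"number"}},"required":["plan"]}

```bash
mkdir -p pics; ls; python3 - <<'E'
from workcell import env,get_image
import cv2,numpy as np
print(env.read_state())
for n in("side","top"):
    g=get_image(n); cv2.imwrite(f"pics/{n}0.png",g["pixels"][:,:,::-1]); print(n,{k:np.round(v,4).tolist() for k,v in g.items() if k!="pixels"})
E
```

```text
pics
{'t': 0.0, 'joints': array([ 1.388492  ,  0.50837141, -0.2374887 ,  1.50113969,  0.12575773,
        1.14889197, -0.15479115]), 'qd': array([ 0.00187782, -0.00016894,  0.00078847, -0.00057182, -0.00119884,
        0.00082027,  0.00088167]), 'joint_torque': array([ 3.61689872e-04, -6.20586777e+01, -2.18632154e+00, -2.49649143e+01,
        1.27797795e-02,  1.21782269e-02,  8.75415571e-05]), 'position': array([ 0.17716603, -0.59888849,  0.25540518]), 'ee_rot': array([-3.10735382e+00, -4.50297547e-01,  5.62399663e-04]), 'force': array([0.35855802, 0.71291608, 0.02643151]), 'moment': array([-0.04609935, -0.00810944, -0.0331208 ]), 'opening': 0.0853623111130527}
side {'fx': 468.0708, 'fy': 468.0708, 'cx': 323.3772, 'cy': 197.3886, 'rvec': [0.6819, 2.4958, -1.3141], 'tvec': [0.5253, -0.0996, 1.528]}
top {'fx': 386.9636, 'fy': 386.9636, 'cx': 324.2319, 'cy': 202.7533, 'rvec': [2.2018, -2.1652, 0.1107], 'tvec': [-0.0352, 0.6147, 1.1104]}
```

View pics/side0.png

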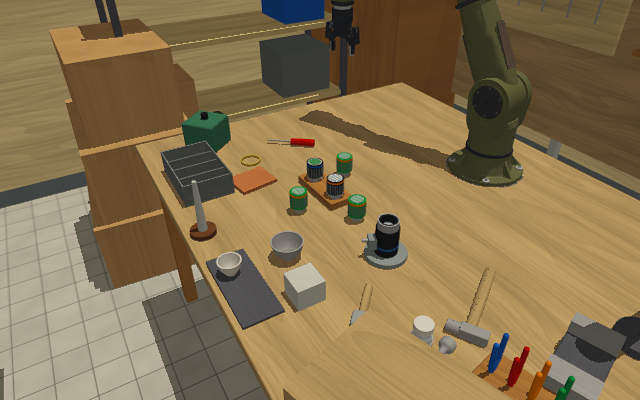

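View pics/top0.png

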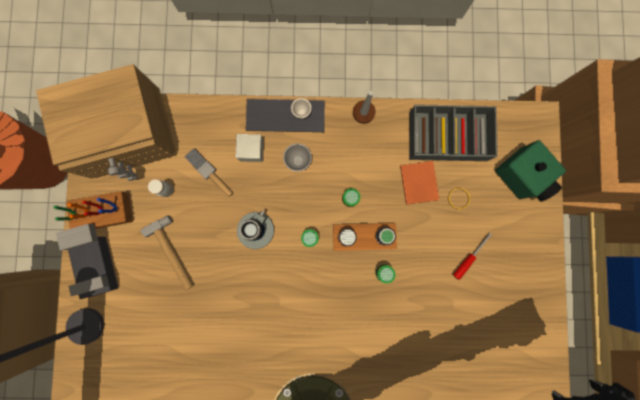

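Side view: the holder is at about (325,185), with heads at (315,168) and (335,185). Four green look-alikes stand around it, and the camera is at (387,235). In the top view the heads are at (347,237) and (387,236), and the camera mouth is near (251,229). I'll zoom to identify the bands.

```bash
python3 - <<'E'
import cv2,numpy as np
s=cv2.imread("pics/side0.png")[140:280,280:420]; t=cv2.imread("pics/top0.png")[190:290,230:410]
a=cv2.resize(s,(560,560),interpolation=cv2.INTER_CUBIC)[:, :]
cv2.imwrite("pics/zs.png",a)
b=cv2.resize(t,(720,400),interpolation=cv2.INTER_CUBIC)
cv2.imwrite("pics/zt.png",b)
E
```

```text
(no output)
```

View pics/zs.png

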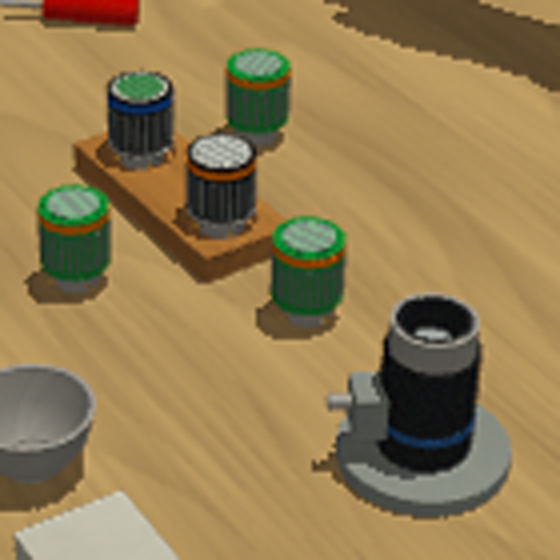

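View pics/zt.png

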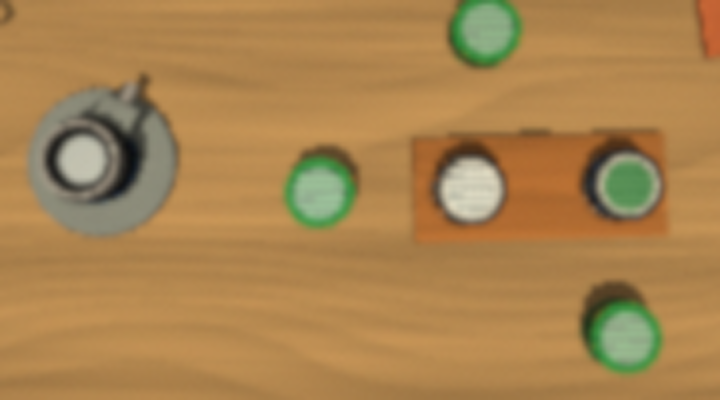

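The orange-band head has a white top and is the one nearer the camera; the spare has a green top and a blue band. In the top crop, the orange head's top is at (470,188) and the camera rim at about (87,158). Now I'll measure both.

```bash
cat >h.py <<'E'
import cv2,numpy as np
from workcell import env,get_image
def cam(g):
    R=cv2.Rodrigues(np.array(g["rvec"],float))[0]; return R,np.array(g["tvec"],float).ravel(),np.array([[g["fx"],0,g["cx"]],[0,g["fy"],g["cy"]],[0,0,1.]])
def ray(g,p):
    R,t,K=cam(g); d=R.T@np.linalg.inv(K)@np.array([p[0],p[1],1.]); return -R.T@t,d
def onz(g,p,z):
    o,d=ray(g,p); return o+d*(z-o[2])/d[2]
def proj(g,P):
    R,t,K=cam(g); return cv2.projectPoints(np.array(P,float).reshape(-1,3),cv2.Rodrigues(R)[0],t,K,None)[0].reshape(-1,2)
def plane(g,c,z,half=.06,px=.00025):
    "rectify region of horizontal plane z about c; image x=+x world, image y=+y world"
    n=int(2*half/px); q=np.array([[-half,-half],[half,-half],[half,half],[-half,half]])+np.array(c[:2])
    H=cv2.getPerspectiveTransform(np.float32([[0,0],[n,0],[n,n],[0,n]]),np.float32(proj(g,np.c_[q,[z]*4])))
    return cv2.warpPerspective(g["pixels"],H,(n,n),flags=cv2.WARP_INVERSE_MAP|cv2.INTER_CUBIC)
E
python3 - <<'E'
from h import *
T=get_image("top");S=get_image("side")
seeds={"lens":((347.5,237),(335,177.5),.078),"rim":((251.5,229.5),(388.5,219.5),.110),"spare":((387,236),(315,161),.078)}
for k,(a,b,z) in seeds.items():
    print(k,"top",onz(T,a,z).round(4),"side",onz(S,b,z).round(4))
def blobs(g,name,roi,lo,hi,z):
    x0,y0,x1,y1=roi; hsv=cv2.cvtColor(g["pixels"],cv2.COLOR_RGB2HSV)[y0:y1,x0:x1]
    m=cv2.inRange(hsv,lo,hi); n,l,st,c=cv2.connectedComponentsWithStats(m)
    for i in range(1,n):
        if st[i,4]>15:
            p=c[i]+[x0,y0]; bx=st[i]; ctr=[x0+bx[0]+(bx[2]-1)/2,y0+bx[1]+(bx[3]-1)/2]
            print(name,"centroid",p.round(1),"bbox ctr",ctr,"wh",bx[2:5],"->",onz(g,p,z).round(4),onz(g,ctr,z).round(4))
blobs(T,"lens top",(332,222,364,252),(0,0,130),(180,60,255),.078)
blobs(S,"lens side",(320,165,350,190),(0,0,120),(180,60,255),.078)
blobs(T,"rim top",(235,212,275,248),(0,0,100),(180,60,255),.11)
# camera foot (centre, z small), holder
blobs(T,"holder",(325,215,405,258),(5,150,60),(14,255,255),.022)
E
```

```text
lens top [ 0.5161 -0.0906  0.078 ] side [ 0.5178 -0.0891  0.078 ]
rim top [0.532  0.1714 0.11  ] side [0.5338 0.1801 0.11  ]
spare top [ 0.5206 -0.201   0.078 ] side [ 0.5206 -0.1997  0.078 ]
lens top centroid [347.5 237. ] bbox ctr [np.float64(347.5), np.float64(237.0)] wh [ 16  15 195] -> [ 0.516  -0.0906  0.078 ] [ 0.5161 -0.0906  0.078 ]
lens side centroid [334.7 177.5] bbox ctr [np.float64(335.0), np.float64(177.5)] wh [15  8 94] -> [ 0.5183 -0.0897  0.078 ] [ 0.5178 -0.0891  0.078 ]
rim top centroid [254.9 230.7] bbox ctr [np.float64(255.0), np.float64(229.5)] wh [ 37  36 764] -> [0.5289 0.1621 0.11  ] [0.5322 0.162  0.11  ]
holder centroid [362.8 236.3] bbox ctr [np.float64(364.5), np.float64(236.5)] wh [  64   28 1032] -> [ 0.5187 -0.1396  0.022 ] [ 0.5183 -0.1447  0.022 ]
```

```bash
python3 - <<'E'
from h import *
c=(.533,.175)
o=[]
for n in("top","side"):
    g=get_image(n); w=plane(g,c,.11,.05,.00025); w=cv2.cvtColor(w,cv2.COLOR_RGB2BGR)
    for r in (23,26.5): cv2.circle(w,(200,200),int(r*4),(0,0,255),1)
    o.append(w)
cv2.imwrite("pics/rim.png",np.hstack(o))
E
```

```text
(no output)
```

View pics/rim.png

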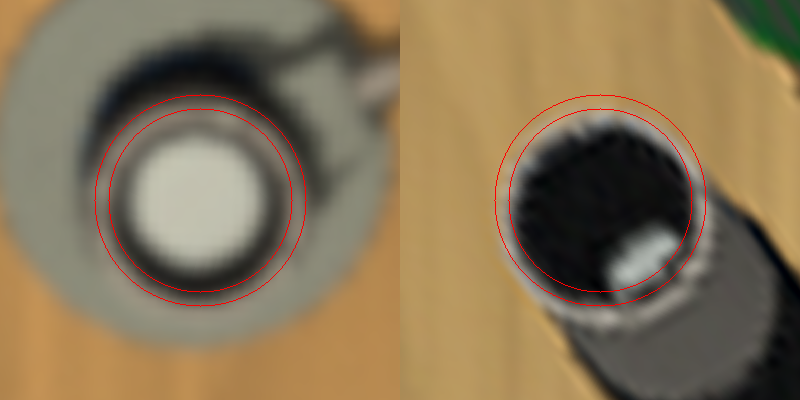

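Top view gives the rim at about (0.533, 0.1755), the side view about (0.534, 0.179); for the lens head it's (0.516, -0.0906) against (0.518, -0.0895). These agree to within calibration. Next I move over the lens head with the jaws turned to lie along the radial direction.

Request:
send_rows(plan="0.04 0.05 0 0 0 7 1;0.07 0.1 0 0 0 14 1;0.09 0.135 0 0 0 21 1;0.11 0.17 0 0 0 28 1;0.11 0.17 0 0 0 32 1", force=40)

```text
t: 0.72
position: [0.2886, -0.4267, 0.2564]
ee_rot: [-2.859, -1.301, -0.001]
force: [0.6, -1.4, 0.4]
opening: 0.0851
```

Request:
send_rows(plan="0.02 0.035 0 0 0 7 1;0.04 0.07 0 0 0 14 1;0.06 0.1 0 0 0 21 1;0.09 0.135 0 0 0 28 1;0.11 0.17 0 0 0 32 1")

```text
t: 1.13
position: [0.3971, -0.261, 0.2566]
ee_rot: [2.391, 2.035, 0.0]
force: [1.4, -0.6, 0.9]
opening: 0.0849
```

Request:
send_rows(plan="0.02 0.035 0 0 0 0 1;0.04 0.07 0 0 0 0 1;0.06 0.1 -0.03 0 0 0 1;0.09 0.135 -0.06 0 0 0 1;0.12 0.169 -0.075 0 0 0 1")

```text
t: 1.55
position: [0.5009, -0.109, 0.189]
ee_rot: [-2.399, -2.028, 0.003]
force: [1.1, -1.6, 0.6]
opening: 0.0856
```

Request:
send_rows(plan="0 0 0 0 0 0 1;0 0 0 0 0 0 1")

```text
t: 1.72
position: [0.5019, -0.1068, 0.1896]
ee_rot: [-2.391, -2.035, -0.0]
force: [0.1, -1.1, -0.0]
opening: 0.0858
```

Request:
send_rows(plan="0.015 0.017 0 0 0 0 1;0.015 0.017 0 0 0 0 1;0.015 0.017 -0.04 0 0 0 1;0.015 0.017 -0.07 0 0 0 1;0.015 0.017 -0.07 0 0 0 1")

```text
t: 2.13
position: [0.5127, -0.0944, 0.1167]
ee_rot: [-2.396, -2.024, 0.009]
force: [-1.4, 0.6, -0.5]
opening: 0.0857
```

```bash
python3 - <<'E'
from h import *
print(env.read_state()["position"],env.read_state()["joints"].round(3))
o=[]
for n in("top","side"):
    g=get_image(n); p=proj(g,[[.517,-.09,.09]])[0].astype(int)
    w=g["pixels"][p[1]-40:p[1]+40,p[0]-40:p[0]+40]; o.append(cv2.resize(w[:,:,::-1],(400,400),interpolation=cv2.INTER_CUBIC)); print(n,p-40)
cv2.imwrite("pics/g1.png",np.hstack(o))
E
```

```text
[ 0.51273351 -0.09444634  0.11669921] [ 0.506  0.558 -0.558  1.945  0.418  0.763 -0.463]
top [307 196]
side [295 133]
```

View pics/g1.png

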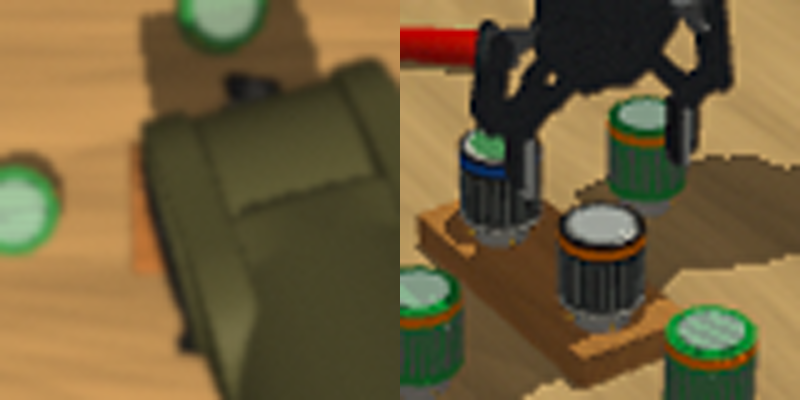

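The side view shows the open jaws straddling the orange head, with the fingers clear of the neighbours. I'll check the settled position before descending.

Request:
send_rows(plan="0 0 0 0 0 0 1;0 0 0 0 0 0 1")

```text
t: 2.4
position: [0.5172, -0.0932, 0.1225]
ee_rot: [2.397, 2.027, 0.003]
force: [-0.2, -0.1, 0.5]
opening: 0.0855
```

Request:
send_rows(plan="0 0.003 -0.01 0 0 0 1;0 0.003 -0.03 0 0 0 1;0 0.003 -0.05 0 0 0 1;0 0.003 -0.062 0 0 0 1;0 0.003 -0.062 0 0 0 1")

```text
t: 2.82
position: [0.5151, -0.0895, 0.0567]
ee_rot: [-2.396, -2.028, 0.003]
force: [0.0, 0.4, -0.5]
opening: 0.0854
```

Request:
send_rows(plan="0 0 0 0 0 0 0.3;0 0 0 0 0 0 0;0 0 0 0 0 0 -0.2;0 0 0 0 0 0 -0.4;0 0 0 0 0 0 -0.6", force=40)

```text
t: 3.23
position: [0.517, -0.0897, 0.0597]
ee_rot: [2.397, 2.028, 0.002]
force: [-1.8, -1.0, 6.0]
opening: 0.0495
```

Request:
send_rows(plan="0 0 0 0 0 0 -0.8;0 0 0 0 0 0 -1;0 0 0 0 0 0 -1;0 0 0 0 0 0 -1;0 0 0 0 0 0 -1")

```text
t: 3.65
position: [0.5169, -0.0896, 0.0597]
ee_rot: [2.397, 2.029, 0.002]
force: [-0.3, 1.2, 7.7]
opening: 0.049
```

Request:
send_rows(plan="0 0 0.01 0 0 0 -1;0 0 0.04 0 0 0 -1;0 0 0.08 0 0 0 -1;0 0 0.12 0 0 0 -1;0 0 0.14 0 0 0 -1")

```text
t: 4.07
position: [0.5173, -0.0891, 0.2034]
ee_rot: [2.395, 2.028, 0.005]
force: [1.2, 0.6, -2.2]
opening: 0.0495
```

Request:
send_rows(plan="0.001 0.02 0 0 0 0 -1;0.003 0.05 0 0 0 0 -1;0.006 0.09 0 0 0 0 -1;0.008 0.13 0 0 0 0 -1;0.01 0.16 0 0 0 0 -1")

```text
t: 4.48
position: [0.5256, 0.0737, 0.1996]
ee_rot: [-2.396, -2.031, -0.002]
force: [0.3, 0.7, -2.1]
opening: 0.049
```

Request:
send_rows(plan="0.002 0.03 0 0 0 0 -1;0.004 0.06 0 0 0 0 -1;0.0055 0.09 0 0 0 0 -1;0.0065 0.107 0 0 0 0 -1;0.0065 0.107 0 0 0 0 -1")

```text
t: 4.9
position: [0.5316, 0.1828, 0.1996]
ee_rot: [-2.389, -2.036, -0.004]
force: [-0.7, 1.8, -1.7]
opening: 0.0491
```

Request:
send_rows(plan="0 0 0 0 0 0 -1;0 0 -0.025 0 0 0 -1;0 0 -0.025 0 0 0 -1;0 0 -0.025 0 0 0 -1")

```text
t: 5.23
position: [0.532, 0.1753, 0.173]
ee_rot: [-2.399, -2.027, 0.006]
force: [0.1, 0.0, -2.4]
opening: 0.0492
```

```bash
python3 - <<'E'
from h import *
s=env.read_state();print(s["position"],s["force"],s["moment"],s["joints"].round(3))
o=[]
for n in("top","side"):
    g=get_image(n); p=proj(g,[[.533,.177,.14]])[0].astype(int)
    w=g["pixels"][p[1]-40:p[1]+40,p[0]-40:p[0]+40]; o.append(cv2.resize(w[:,:,::-1],(400,400),interpolation=cv2.INTER_CUBIC)); print(n,p-40)
cv2.imwrite("pics/c1.png",np.hstack(o))
E
```

```text
[0.53196041 0.17532683 0.17295325] [ 0.08446174  0.03634112 -2.43634666] [-0.01933948  0.01849256 -0.02685705] [ 0.032  0.54  -0.61   1.785  0.374  0.938 -0.905]
top [207 188]
side [348 168]
```

View pics/c1.png

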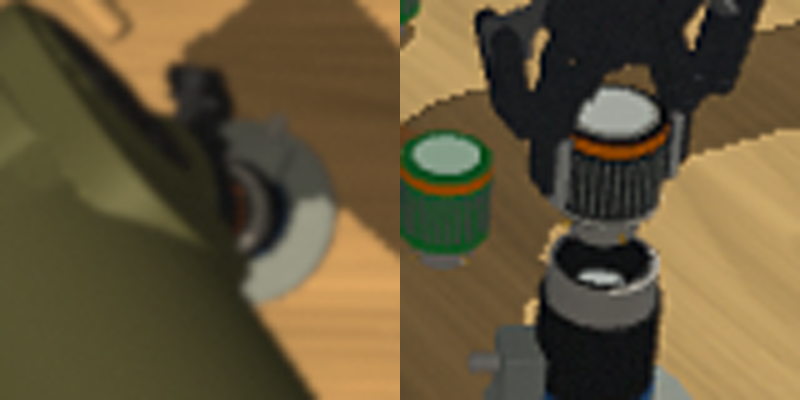

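Side view: the held head (band at about (620,148) in the crop) sits slightly right of the mouth (opening centre about (604,262)). I'll quantify that offset in this same view.

```bash
python3 - <<'E'
from h import *
T=get_image("top");g=get_image("side"); s=env.read_state(); print(s["position"])
P=s["position"]; zt=P[2]+.018
for a,b in(("lens top",(P[0],P[1],zt)),("nose end",(P[0],P[1],zt-.066)),("rim .5337 .1775",(.5337,.1775,.11)),("+x5mm",(.5387,.1775,.11)),("+y5mm",(.5337,.1825,.11))): print(a,proj(g,[b])[0].round(1))
hsv=cv2.cvtColor(g["pixels"],cv2.COLOR_RGB2HSV)
def rows(m,y0,y1,x0,x1):
    for y in range(y0,y1):
        xs=np.where(m[y,x0:x1])[0]
        if len(xs): print(y,xs[0]+x0,xs[-1]+x0,(xs[0]+xs[-1])/2+x0)
print("orange");rows(cv2.inRange(hsv,(5,150,90),(16,255,255)),190,202,378,406)
print("white disc");rows(cv2.inRange(hsv,(0,0,120),(180,60,255)),183,198,380,404)
print("dark mouth+rim (V)")
for y in range(212,240): print(y,*hsv[y,374:404,2])
E
```

```text
[0.53312687 0.17701664 0.17449888]
lens top [390.6 190. ]
nose end [388.5 213.2]
rim .5337 .1775 [387.9 218.9]
+x5mm [386.2 219.6]
+y5mm [389.2 220. ]
orange
195 399 400 399.5
196 383 400 391.5
197 383 398 390.5
198 385 396 390.5
199 389 393 391.0
white disc
186 388 393 390.5
187 387 396 391.5
188 386 397 391.5
189 385 398 391.5
190 384 398 391.0
191 384 398 391.0
192 384 397 390.5
193 385 396 390.5
194 389 394 391.5
dark mouth+rim (V)
212 98 98 99 96 99 118 117 114 82 59 94 112 92 89 73 67 68 71 71 95 110 120 164 164 194 192 189 188 189 190
213 97 98 99 98 127 192 179 156 79 85 83 71 77 86 107 89 90 90 87 100 73 112 194 189 189 189 191 190 188 190
214 95 97 97 115 191 187 184 141 80 82 87 87 90 89 93 92 92 90 96 87 94 155 192 186 187 188 190 191 191 188
215 98 96 94 115 191 156 76 44 49 51 88 87 89 91 90 92 92 99 116 84 71 125 172 187 187 188 189 191 191 191
216 100 97 96 120 163 79 44 12 15 18 35 72 88 89 91 91 91 95 106 46 15 35 78 149 188 187 188 190 191 191
217 98 97 111 182 108 60 13 19 17 17 16 17 16 31 48 46 45 15 16 15 16 14 24 78 148 187 186 188 190 191
218 95 98 123 163 79
[... 1504 characters left out ...]
187 187 186
233 74 27 16 14 19 18 18 17 15 17 31 32 55 73 73 73 71 52 59 42 27 25 16 18 18 81 195 186 182 187
234 78 28 12 19 19 16 18 14 16 17 13 18 17 18 27 29 29 27 30 24 16 20 18 19 18 78 190 186 183 182
235 79 29 13 15 18 19 19 18 18 19 20 21 19 16 18 16 18 19 20 19 16 20 20 18 25 99 191 180 183 184
236 78 48 14 18 20 16 20 19 20 18 18 21 16 22 17 17 19 21 20 18 20 18 21 19 22 101 198 184 178 182
237 80 78 16 14 18 19 17 17 18 20 20 19 20 20 19 21 21 20 20 21 21 20 21 19 22 97 190 191 183 177
238 78 79 50 18 19 17 20 20 16 19 20 21 20 21 20 21 16 20 20 23 20 18 19 17 38 122 183 182 188 185
239 81 82 81 21 16 20 20 22 21 16 21 20 19 18 21 21 20 18 19 20 19 21 20 15 42 129 180 176 179 186
```

The head tracks the TCP (predicted top at (390.6,190), observed (391,190)). The mouth centre works out at about (0.534, 0.1767), so I'll descend gently.

Request:
send_rows(plan="0.001 0 -0.005 0 0 0 -1;0.001 0 -0.01 0 0 0 -1;0.001 0 -0.013 0 0 0 -1;0.001 0 -0.013 0 0 0 -1;0.001 0 -0.013 0 0 0 -1")

```text
t: 5.85
position: [0.5335, 0.1773, 0.1602]
ee_rot: [-2.397, -2.03, 0.001]
force: [-1.0, -0.7, -2.9]
opening: 0.049
```

Request:
send_rows(plan="0 0 -0.002 0 0 0 -1;0 0 -0.004 0 0 0 -1;0 0 -0.004 0 0 0 -1;0 0 -0.004 0 0 0 -1")

```text
t: 6.18
position: [0.5336, 0.1773, 0.1564]
ee_rot: [-2.398, -2.03, 0.0]
force: [-0.7, 0.1, -2.4]
opening: 0.0491
```

Request:
send_rows(plan="0 0 -0.001 0 0 0 -1;0 0 -0.002 0 0 0 -1;0 0 -0.003 0 0 0 -1;0 0 -0.003 0 0 0 -1")

```text
t: 6.52
position: [0.5336, 0.1773, 0.1533]
ee_rot: [-2.398, -2.03, 0.001]
force: [-0.6, -0.4, -1.9]
opening: 0.0493
```

Request:
send_rows(plan="0 0 -0.001 0 0 0 -1;0 0 -0.0015 0 0 0 -1;0 0 -0.0015 0 0 0 -1")

```text
t: 6.77
position: [0.5335, 0.1775, 0.1519]
ee_rot: [-2.397, -2.03, 0.0]
force: [-0.4, -0.1, -2.4]
opening: 0.0487
```

Request:
send_rows(plan="0 0 -0.001 0 0 0 -1;0 0 -0.001 0 0 0 -1;0 0 -0.001 0 0 0 -1")

```text
t: 7.02
position: [0.5336, 0.1775, 0.151]
ee_rot: [-2.397, -2.03, 0.0]
force: [-0.5, 1.6, -2.0]
opening: 0.0491
```

Request:
send_rows(plan="0 0 -0.001 0 0 0 -1;0 0 -0.001 0 0 0 -1;0 0 -0.001 0 0 0 -1")

```text
t: 7.27
position: [0.5336, 0.1777, 0.15]
ee_rot: [-2.397, -2.03, -0.0]
force: [-0.9, 3.0, -2.6]
opening: 0.049
```

Request:
send_rows(plan="0 0.0005 0 0 0 0 -1;0 0.0007 0 0 0 0 -1;0 0.0007 0 0 0 0 -1")

```text
t: 7.52
position: [0.5337, 0.1779, 0.15]
ee_rot: [2.398, 2.029, -0.0]
force: [-1.2, 2.2, -2.1]
opening: 0.0493
```

Request:
send_rows(plan="0 0 -0.001 0 0 0 -1;0 0 -0.001 0 0 0 -1;0 0 -0.001 0 0 0 -1")

```text
t: 7.77
position: [0.5337, 0.178, 0.1489]
ee_rot: [2.398, 2.03, -0.0]
force: [0.3, 1.9, -1.9]
opening: 0.0489
```

Request:
send_rows(plan="0 0.0005 -0.0005 0 0 0 -1;0 0.0005 -0.001 0 0 0 -1;0 0.0005 -0.001 0 0 0 -1")

```text
t: 8.02
position: [0.5338, 0.1782, 0.1483]
ee_rot: [2.398, 2.029, -0.0]
force: [-1.6, -0.5, 2.8]
opening: 0.0491
```

Request:
send_rows(plan="0 0 -0.001 0 0 0 -1;0 0 -0.001 0 0 0 -1;0 0 -0.001 0 0 0 -1")

```text
t: 8.27
position: [0.5339, 0.1783, 0.148]
ee_rot: [2.397, 2.029, 0.001]
force: [-3.3, -2.8, 9.5]
opening: 0.0492
```

Contact came at TCP z ≈ 0.148, which puts the shoulder about 8.3 mm above the rim, so the lugs are on the lands. I'll ease the pressure and turn backward.

Request:
send_rows(plan="0 0 0.0005 0 0 0 -1;0 0 0.0004 0 0 1 -1;0 0 0.0004 0 0 2 -1;0 0 0.0004 0 0 3 -1;0 0 0.0004 0 0 3 -1")

```text
t: 8.68
position: [0.534, 0.1783, 0.1481]
ee_rot: [2.342, 2.092, 0.001]
force: [-2.0, -1.8, 6.6]
opening: 0.0493
```

```bash
python3 -c "
from h import *
s=env.read_state();print(s['position'],s['force'],s['moment'],s['joints'].round(3))"
```

```text
[0.53399971 0.17830842 0.14811224] [-2.0330923  -1.81822554  6.63760047] [-0.3573768   0.50304208 -0.09083493] [ 0.024  0.573 -0.608  1.81   0.412  0.886 -0.888]
```

Request:
send_rows(plan="0 0 0.0003 0 0 1.5 -1;0 0 0.0003 0 0 3 -1;0 0 0.0003 0 0 4.5 -1;0 0 0.0003 0 0 6 -1;0 0 0.0003 0 0 6 -1")

```text
t: 9.1
position: [0.5341, 0.1786, 0.1482]
ee_rot: [2.228, 2.214, 0.001]
force: [-1.7, -0.8, 5.6]
opening: 0.0494
```

Request:
send_rows(plan="0 0 0.0001 0 0 1.5 -1;0 0 0.0002 0 0 3 -1;0 0 0.0002 0 0 4.5 -1;0 0 0.0002 0 0 6 -1;0 0 0.0002 0 0 6 -1")

```text
t: 9.52
position: [0.5341, 0.1786, 0.1482]
ee_rot: [2.109, 2.328, 0.001]
force: [0.1, -0.2, 6.3]
opening: 0.0488
```

Request:
send_rows(plan="0 0 0.0003 0 0 1.5 -1;0 0 0.0003 0 0 3 -1;0 0 0.0003 0 0 4.5 -1;0 0 0.0003 0 0 6 -1;0 0 0.0003 0 0 6 -1")

```text
t: 9.93
position: [0.5338, 0.1785, 0.1482]
ee_rot: [-1.985, -2.435, -0.0]
force: [0.4, -0.4, 3.8]
opening: 0.0491
```

Request:
send_rows(plan="0 0 0 0 0 1.5 -1;0 0 0 0 0 3 -1;0 0 0 0 0 4.5 -1;0 0 0 0 0 6 -1;0 0 0 0 0 6 -1")

```text
t: 10.35
position: [0.5336, 0.1786, 0.1482]
ee_rot: [-1.855, -2.536, -0.0]
force: [-0.3, 0.2, 4.9]
opening: 0.049
```

Request:
send_rows(plan="0 0 0 0 0 1.5 -1;0 0 0 0 0 3 -1;0 0 0 0 0 4.5 -1;0 0 0 0 0 6 -1;0 0 0 0 0 6 -1")

```text
t: 10.77
position: [0.5337, 0.1786, 0.1482]
ee_rot: [-1.719, -2.629, -0.0]
force: [-0.7, -0.5, 4.5]
opening: 0.0495
```

Request:
send_rows(plan="0 0 0 0 0 1.5 -1;0 0 0 0 0 3 -1;0 0 0 0 0 4.5 -1;0 0 0 0 0 6 -1;0 0 0 0 0 6 -1")

```text
t: 11.18
position: [0.5338, 0.1784, 0.1482]
ee_rot: [1.58, 2.715, -0.0]
force: [-0.9, -0.3, 4.4]
opening: 0.0493
```

Request:
send_rows(plan="0 0 0 0 0 1.5 -1;0 0 0 0 0 3 -1;0 0 0 0 0 4.5 -1;0 0 0 0 0 6 -1;0 0 0 0 0 6 -1")

```text
t: 11.6
position: [0.5333, 0.1785, 0.1477]
ee_rot: [-1.435, -2.794, 0.001]
force: [-0.2, -0.2, -1.7]
opening: 0.0491
```

The force fell away at about 45° back, so that's the drop. I'm letting it down.

Request:
send_rows(plan="0 0 -0.0005 0 0 0 -1;0 0 -0.001 0 0 0 -1;0 0 -0.0015 0 0 0 -1;0 0 -0.0015 0 0 0 -1")

```text
t: 11.93
position: [0.5334, 0.1789, 0.1466]
ee_rot: [-1.438, -2.792, -0.0]
force: [-0.4, 1.8, -2.4]
opening: 0.0493
```

Request:
send_rows(plan="0 0 -0.0005 0 0 0 -1;0 0 -0.001 0 0 0 -1;0 0 -0.002 0 0 0 -1;0 0 -0.002 0 0 0 -1")

```text
t: 12.27
position: [0.5336, 0.1783, 0.1444]
ee_rot: [-1.439, -2.793, 0.001]
force: [-0.2, 0.8, -4.3]
opening: 0.0491
```

```bash
python3 -c "
from h import *
s=env.read_state();print(s['position'],s['force'],s['moment'],s['joints'].round(3))"
```

```text
[0.53361224 0.17832478 0.14437873] [-0.18150645  0.84080863 -4.28316637] [ 0.3092629   0.05325623 -0.00328321] [ 0.138  0.629 -0.81   1.813  0.555  0.943 -0.296]
```

Request:
send_rows(plan="0 0 -0.0005 0 0 0 -1;0 0 -0.001 0 0 0 -1;0 0 -0.0015 0 0 0 -1;0 0 -0.0015 0 0 0 -1")

```text
t: 12.6
position: [0.5338, 0.1782, 0.1431]
ee_rot: [1.439, 2.792, -0.001]
force: [0.8, 0.4, -1.9]
opening: 0.0491
```

Request:
send_rows(plan="0 0 -0.0003 0 0 0 -1;0 0 -0.0006 0 0 0 -1;0 0 -0.0006 0 0 0 -1")

```text
t: 12.85
position: [0.5338, 0.1784, 0.1427]
ee_rot: [1.439, 2.792, -0.0]
force: [0.8, -1.1, -1.1]
opening: 0.0488
```

Request:
send_rows(plan="0 0 -0.0003 0 0 0 -1;0 0 -0.0006 0 0 0 -1;0 0 -0.0006 0 0 0 -1")

```text
t: 13.1
position: [0.5338, 0.1784, 0.1425]
ee_rot: [1.439, 2.792, -0.0]
force: [-1.4, -1.5, 3.8]
opening: 0.0493
```

It bottomed at TCP z ≈ 0.1426, which is 5.7 mm below the lands and matches "let down to 3 mm". Turning clockwise now.

Request:
send_rows(plan="0 0 -0.0001 0 0 -3 -1;0 0 -0.0003 0 0 -6 -1;0 0 -0.0005 0 0 -9 -1;0 0 -0.0006 0 0 -12 -1;0 0 -0.0006 0 0 -12 -1")

```text
t: 13.52
position: [0.5341, 0.1795, 0.1421]
ee_rot: [1.725, 2.625, 0.003]
force: [-0.3, 0.5, 3.5]
opening: 0.0491
```

```bash
python3 -c "
from h import *
s=env.read_state();print(s['position'],s['force'],s['moment'],s['joints'].round(3))"
```

```text
[0.53414738 0.17950866 0.14211326] [-0.29999715  0.5178055   3.45074378] [ 0.2957364  -0.0699938  -0.02974259] [ 0.103  0.615 -0.749  1.816  0.518  0.915 -0.472]
```

Request:
send_rows(plan="0 0 -0.0002 0 0 -4 -1;0 0 -0.0004 0 0 -8 -1;0 0 -0.0006 0 0 -12 -1;0 0 -0.0009 0 0 -15 -1;0 0 -0.0009 0 0 -15 -1")

```text
t: 13.93
position: [0.5342, 0.1794, 0.1411]
ee_rot: [2.051, 2.379, 0.003]
force: [-0.8, 1.5, 5.0]
opening: 0.049
```

```bash
python3 -c "
from h import *
s=env.read_state();print(s['position'],s['force'],s['moment'],s['joints'].round(3))"
```

```text
[0.53415477 0.17942625 0.14114303] [-0.78739442  1.46238659  4.9983695 ] [ 0.27315991 -0.00587827 -0.03788386] [ 0.061  0.598 -0.675  1.817  0.469  0.89  -0.684]
```

Request:
send_rows(plan="0 0 -0.0001 0 0 -4 -1;0 0 -0.0003 0 0 -8 -1;0 0 -0.0005 0 0 -12 -1;0 0 -0.0008 0 0 -15 -1;0 0 -0.0008 0 0 -15 -1")

```text
t: 14.35
position: [0.5342, 0.1792, 0.1402]
ee_rot: [2.343, 2.092, 0.003]
force: [0.4, 1.9, 5.5]
opening: 0.049
```

```bash
python3 -c "
from h import *
s=env.read_state();print(s['position'],s['force'],s['moment'],s['joints'].round(3))"
```

```text
[0.53417802 0.17921827 0.14024858] [0.44030844 1.87311148 5.52859209] [ 0.33681956 -0.09969271 -0.02307064] [ 0.018  0.583 -0.601  1.819  0.42   0.868 -0.895]
```

Request:
send_rows(plan="0 0 -0.0001 0 0 -2.5 -1;0 0 -0.0002 0 0 -5 -1;0 0 -0.0003 0 0 -7.5 -1;0 0 -0.0005 0 0 -10 -1;0 0 -0.0005 0 0 -10 -1")

```text
t: 14.77
position: [0.5341, 0.1791, 0.1397]
ee_rot: [2.516, 1.882, 0.002]
force: [0.1, 0.2, 5.3]
opening: 0.0488
```

```bash
python3 -c "
from h import *
s=env.read_state();print(s['position'],s['force'],s['moment'],s['joints'].round(3))"
```

```text
[0.53407639 0.17910884 0.13971208] [0.08386429 0.19368197 5.28196209] [ 0.23558554 -0.04749011  0.02548277] [-0.012  0.574 -0.552  1.82   0.386  0.855 -1.035]
```

Request:
send_rows(plan="0 0 -0.0001 0 0 -1.5 -1;0 0 -0.0002 0 0 -3 -1;0 0 -0.0003 0 0 -4.5 -1;0 0 -0.0003 0 0 -6 -1;0 0 -0.0003 0 0 -6 -1")

```text
t: 15.18
position: [0.5341, 0.179, 0.1396]
ee_rot: [2.61, 1.749, 0.002]
force: [-0.3, 0.3, 7.7]
opening: 0.0492
```

```bash
python3 -c "
from h import *
s=env.read_state();print(s['position'],s['force'],s['moment'],s['ee_rot'])"
```

```text
[0.53412302 0.17898962 0.13963604] [-0.2910955   0.29760537  7.65315965] [0.14797104 0.1653846  0.15553753] [2.60950725e+00 1.74884759e+00 2.22600908e-03]
```

Request:
send_rows(plan="0 0 0.0002 0 0 -1 -1;0 0 0.0002 0 0 -2 -1;0 0 0.0002 0 0 -3 -1;0 0 0.0002 0 0 -3 -1")

```text
t: 15.52
position: [0.5341, 0.1789, 0.1396]
ee_rot: [2.654, 1.681, 0.002]
force: [0.4, -0.2, 6.7]
opening: 0.0494
```

```bash
python3 - <<'E'
from h import *
s=env.read_state();print(s['position'],s['force'],s['moment'],s['ee_rot'])
g=get_image("side"); w=g["pixels"][175:245,350:430]
cv2.imwrite("pics/f1.png",cv2.resize(w[:,:,::-1],(640,560),interpolation=cv2.INTER_CUBIC))
E
```

```text
[0.53408161 0.1788524  0.13964579] [ 0.39834309 -0.16515285  6.69357615] [0.08836607 0.03540568 0.11176816] [2.65401385e+00 1.68065957e+00 1.78249103e-03]
```

View pics/f1.png

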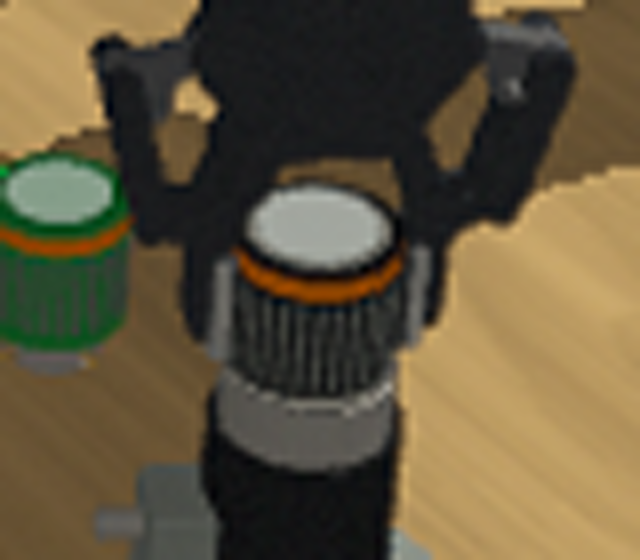

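The side view shows the shoulder sitting on the bright rim edge with no visible gap. The height has held at 0.1396 over the last several degrees. I'll add a few gentle degrees to confirm it is seated.

Request:
send_rows(plan="0 0 0.0001 0 0 -1 -1;0 0 0.0001 0 0 -2 -1;0 0 0.0001 0 0 -3 -1;0 0 0.0001 0 0 -4 -1;0 0 0.0001 0 0 -4 -1")

```text
t: 15.98
position: [0.534, 0.1789, 0.1397]
ee_rot: [2.711, 1.587, 0.002]
force: [-0.5, 0.6, 5.1]
opening: 0.049
```

```bash
python3 -c "
from h import *
s=env.read_state();print(s['position'],s['force'],s['moment'],s['ee_rot'])"
```

```text
[0.53400661 0.17885228 0.13966815] [-0.53231999  0.61986144  5.05683153] [0.16730026 0.09882477 0.08692909] [2.71118238e+00 1.58707273e+00 1.50323138e-03]
```

Height is unchanged over the last 13°, with only about 0.1 Nm of friction, so it is seated. I'll relieve the pressure, release and rise.

Request:
send_rows(plan="0 0 0.0003 0 0 0 -1;0 0 0.0004 0 0 0 -1;0 0 0.0004 0 0 0 -0.2;0 0 0.0004 0 0 0 0.4;0 0 0.0004 0 0 0 1")

```text
t: 16.4
position: [0.5332, 0.178, 0.1391]
ee_rot: [2.714, 1.583, -0.003]
force: [-0.7, -0.1, -0.5]
opening: 0.0704
```

Request:
send_rows(plan="0 0 0 0 0 0 1;0 0 0 0 0 0 1;0 0 0 0 0 0 1;0 0 0 0 0 0 1;0 0 0 0 0 0 1")

```text
t: 16.82
position: [0.5337, 0.1785, 0.1396]
ee_rot: [2.714, 1.583, -0.0]
force: [0.0, 0.7, 0.4]
opening: 0.0856
```

Request:
send_rows(plan="0 0 0.01 0 0 0 1;0 0 0.03 0 0 0 1;0 0 0.06 0 0 0 1;0 0 0.09 0 0 0 1;0 0 0.12 0 0 0 1")

```text
t: 17.23
position: [0.5333, 0.1786, 0.2617]
ee_rot: [-2.713, -1.583, -0.0]
force: [0.7, -0.4, -0.0]
opening: 0.0854
```

Request:
send_rows(plan="-0.03 0 0 0 0 0 1;-0.06 0 0 0 0 0 1;-0.09 0 0 0 0 0 1;-0.09 0 0 0 0 0 1")

```text
t: 17.57
position: [0.4382, 0.179, 0.2606]
ee_rot: [2.71, 1.587, -0.004]
force: [-0.9, -0.7, -0.1]
opening: 0.0853
```

```bash
python3 - <<'E'
from h import *
s=env.read_state();print(s['position'],s['force'],s['opening'])
o=[]
g=get_image("side"); w=g["pixels"][130:250,270:430]
cv2.imwrite("pics/f2.png",cv2.resize(w[:,:,::-1],(800,600),interpolation=cv2.INTER_CUBIC))
for P in((.5338,.1783,.158),(.5338,.1783,.110)): print(proj(g,[P])[0].round(1))
hsv=cv2.cvtColor(g["pixels"],cv2.COLOR_RGB2HSV); m=cv2.inRange(hsv,(0,0,120),(180,60,255))[190:215,372:410]
n,l,st,c=cv2.connectedComponentsWithStats(m)
for i in range(1,n):
    if st[i,4]>20:print(st[i],c[i]+[372,190])
E
```

```text
[0.43823513 0.1789806  0.26063502] [-0.92691979 -0.70890906 -0.06900205] 0.08529017144542834
[389.6 202.7]
[388.1 219.1]
[ 10   9  16   9 117] [389.39316239 202.79487179]
```

View pics/f2.png

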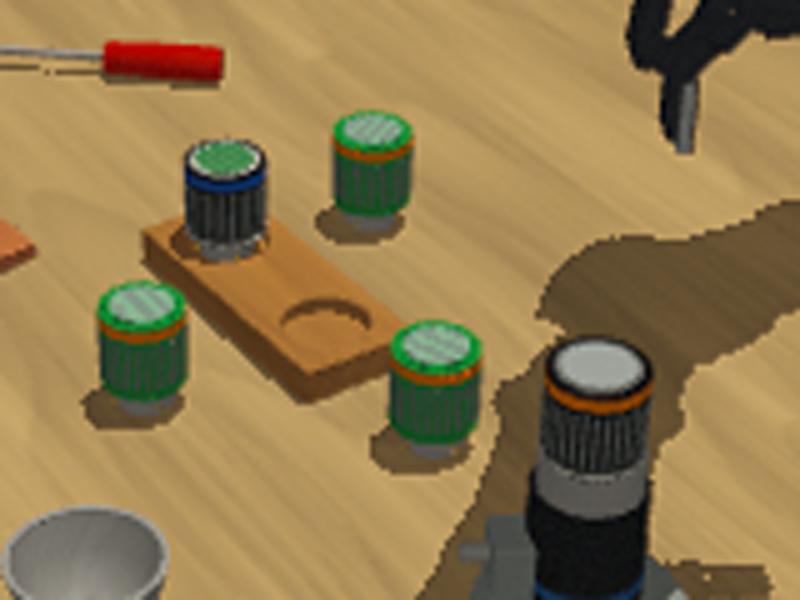

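The head stands upright and flush on the camera at crop (597,400). Its top centre is at pixel (389.4,202.8), against (389.6,202.7) expected for a fully seated head. The spare and the green look-alikes are where they were. Handing in.

```bash
python3 -c "
from workcell import env
print(env.finish_job())"
```

```text
the job is handed in; nothing more can be done
None
```

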